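Uncap a flask of unknown thread in its holder

TASK

Take the left one of the two square flasks, cap still on, and stand it upright and fully home in the square wooden holder, which keeps it from turning. Then unscrew its cap - it may have an ordinary or a reverse thread, so try both ways - and lift it straight off, leaving the flask in the holder. Finish still holding the cap in the gripper, about 10 cm above where it sat, and do not disturb the other flask or the things standing around.

Things in the scene. Friction and masses are not known exactly. Their poses are not given: they have to be found in the camera images.
- flask_a: square steel flask, 50 x 50 mm, 150 mm tall to its flat shoulder, about 0.35 kg, loose, upright. Origin at the centre of its underside, z up, x and y square to its sides. The round neck inside the cap rises 26 mm above the shoulder. The two flasks look alike, one stands left (larger y) of the other; which name is left varies.
- flask_b: square steel flask, 50 x 50 mm, 150 mm tall to its flat shoulder, about 0.35 kg, loose, upright. Origin at the centre of its underside, z up, x and y square to its sides. The round neck inside the cap rises 26 mm above the shoulder. The two flasks look alike, one stands left (larger y) of the other; which name is left varies.
- cap_a: round wooden cap, 48 mm dia, 40 mm tall, a separate part. Origin: centre of its lower rim, 150 mm above the flask's underside. Three thread lugs: tight, it stops dead one way (5 deg play); the other way it turns easily 90 deg to a stop without rising, and lifts off from 70 deg on. Before, it carries the flask. One cap loosens anticlockwise from above, the other clockwise; not visible. On flask_a
- cap_b: round wooden cap, 48 mm dia, 40 mm tall, a separate part. Origin: centre of its lower rim, 150 mm above the flask's underside. Three thread lugs: tight, it stops dead one way (5 deg play); the other way it turns easily 90 deg to a stop without rising, and lifts off from 70 deg on. Before, it carries the flask. One cap loosens anticlockwise from above, the other clockwise; not visible. On flask_b
- holder: light wooden block 80 x 80 mm, 70 mm high, on a 104 x 104 x 8 mm foot, fixed to the worktop. Origin at the centre of its underside; x, y square to its sides. Square socket in its top, 54 x 54 mm, mouth with 4 mm chamfer, floor 10 mm above the worktop; the flask fits at any quarter turn with 2 mm to spare on each side.
- jar: bystander: jar with screw lid, 63 mm diameter, 94 mm tall, loose; origin at the centre of its underside
- spice_jar: bystander: small spice jar, 45 mm diameter, 106 mm tall, loose; origin at the centre of its underside
- mill: bystander: dark wooden pepper mill, 58 mm diameter, 170 mm tall, loose; origin at the centre of its underside
- timer: bystander: round white kitchen timer, 74 mm diameter, 50 mm tall, loose; origin at the centre of its underside
There are look-alikes about, which are no part of the job. What is shaped like the cap_a but pink or purple is not meant.

How it is judged (in metres and radians):
On the way:
1. the left flask stands fully home in the holder with its cap still on (((horizontal distance between flask_a and holder below 0.006 m and z of flask_a in the frame of holder below 0.016 m and angle between flask_a's own z axis and vertical below 0.08 rad and world y of flask_b below -0.05 m and distance of flask_b from where it was at the start of the episode below 0.025 m and angle between flask_b's own z axis and vertical below 0.1 rad and z of cap_b in the frame of flask_b below 0.156 m and z of cap_a in the frame of flask_a below 0.158 m and horizontal distance between cap_a and flask_a below 0.006 m) or (horizontal distance between flask_b and holder below 0.006 m and z of flask_b in the frame of holder below 0.016 m and angle between flask_b's own z axis and vertical below 0.08 rad and world y of flask_a below -0.05 m and distance of flask_a from where it was at the start of the episode below 0.025 m and angle between flask_a's own z axis and vertical below 0.1 rad and z of cap_a in the frame of flask_a below 0.156 m and z of cap_b in the frame of flask_b below 0.158 m and horizontal distance between cap_b and flask_b below 0.006 m))), for 0.3 s.
At the end, for the whole second after the job is handed in: Left flask in the socket (within 6 mm of centre and floor, tilt under 4.6 deg), no finger on it; its cap held still by the fingers, rim at least 45 mm above the shoulder, touching neither flask; right flask moved under 25 mm, upright, cap on (((horizontal distance between flask_a and holder below 0.006 m and z of flask_a in the frame of holder below 0.016 m and angle between flask_a's own z axis and vertical below 0.08 rad and world y of flask_b below -0.05 m and distance of flask_b from where it was at the start of the episode below 0.025 m and angle between flask_b's own z axis and vertical below 0.1 rad and z of cap_b in the frame of flask_b below 0.156 m and z of cap_a in the frame of flask_a above 0.195 m and height (world z) of cap_a above 0.205 m and contact force between cap_a and the fingers above 1 N and contact force between cap_a and flask_a below 0.1 N and contact force between cap_a and flask_b below 0.1 N and contact force between flask_a and the fingers below 0.1 N and linear speed of cap_a below 0.03 m/s) or (horizontal distance between flask_b and holder below 0.006 m and z of flask_b in the frame of holder below 0.016 m and angle between flask_b's own z axis and vertical below 0.08 rad and world y of flask_a below -0.05 m and distance of flask_a from where it was at the start of the episode below 0.025 m and angle between flask_a's own z axis and vertical below 0.1 rad and z of cap_a in the frame of flask_a below 0.156 m and z of cap_b in the frame of flask_b above 0.195 m and height (world z) of cap_b above 0.205 m and contact force between cap_b and the fingers above 1 N and contact force between cap_b and flask_b below 0.1 N and contact force between cap_b and flask_a below 0.1 N and contact force between flask_b and the fingers below 0.1 N and linear speed of cap_b below 0.03 m/s))); the arm keeps its last pose, push and grip.
It fails at once if the jar is moved by more than 30 mm or tipped (distance of jar from where it was at the start of the episode above 0.03 m or angle between jar's own z axis and vertical above 0.3 rad).
It fails at once if the spice jar is moved by more than 30 mm or tipped (distance of spice_jar from where it was at the start of the episode above 0.03 m or angle between spice_jar's own z axis and vertical above 0.3 rad).
It fails at once if the mill is moved by more than 30 mm or tipped (distance of mill from where it was at the start of the episode above 0.03 m or angle between mill's own z axis and vertical above 0.3 rad).
It fails at once if the timer is moved by more than 30 mm or tipped (distance of timer from where it was at the start of the episode above 0.03 m or angle between timer's own z axis and vertical above 0.3 rad).
It also fails if it takes over 64 s, if anything falls off the work surface, if the arm or the gripper's body presses on something with over 40 N, if the wrist force passes 120 N, or if a joint passes its speed limit or range.

ROBOT

A 7-joint arm with a two-finger parallel gripper is mounted at the origin on a cart in front of the work surface, level with it; the furniture and walls round the work are solid. World frame = base frame: x ahead of the robot, y to its left, z up, the work surface at z = 0. Lengths are in mm, angles in degrees, forces in N, time in s.
With the tool pointing down it reaches from about 400 to 925 mm from the base axis. Payload 5.6 kg.
Tool frame: the origin (TCP) lies at the very end of the fingers, on their centre line; the grasp point (between the pads) lies 19 mm behind it; z points along the fingers, y is the line along which they close (so a half turn about z gives the same grasp; the last joint's range is limited). The gripper opens to 85 mm and grips with 20 to 120 N. Pads are 22 mm wide; open, the fingers measure 114 mm over their backs; the gripper's body (76 mm by 85 mm) begins 54 mm behind the grasp point. The pads swing forward as they close: fully open they stand 13 mm farther back than shut.
Start: joints at [62.853, 26.786, -0.665, 91.828, 0.344, 61.387, -3.226], TCP at [271.4, -590.636, 231.29] pointing down, gripper open.
Joint ranges: [-144.91, 144.91], [-17.63, 115.5], [-89.93, 88.59], [15.96, 139.68], [-74.01, 254.01], [8.47, 105.57], [-167.45, 167.45]. Speed limits (degrees/s): [147.25, 147.25, 180, 180, 180, 180, 180].

INTERFACE

Orientations are given as [roll, pitch, yaw] about the fixed x, y, z axes, in that order (R = Rz(yaw) Ry(pitch) Rx(roll)).
In Python, from bench import ctrl, camera, camera_model, spotter gives the robot as it stands.
- The arm moves only by the tool servo_tool, never from a script. Its argument "moves" is a list of rows, each an object with "offset": the shift along the tool's x, y, z in m, a list of three; "turn": the turn, a rotation vector about the tool's x, y, z in degrees, a list of three; "grip": the opening in per cent of the stroke, from 0 (shut) to 100 (fully open). A call has 1 to 20 rows; each row is the pose to reach, as a shift and turn from the pose commanded when the call began, along the tool's axes at that moment; what a row does not reach only later rows make up. A row lasts 1/10 s, in which the tool goes at most 50 mm and 8.59 degrees, less where a joint would pass 70% of its speed; a pose out of reach is approached as far as the arm can. A call with a gripper value outside its range is refused whole. The fingers move at their own pace and stop on an object; "newtons" is the grip in N (left out, the last holds). Time passes only in rows, so rows that repeat a pose let the fingers close. It gives the time, the measured TCP pose, the force, the opening and the grip force at its end, in the units of the state.
- ctrl.get_state(): the state, without advancing time (a new reading comes with each control period).
- camera(name): name is "scene" or "top" or "wrist"; returns (picture, depth): 480x640x3 uint8, red, green, blue; 480x640 float32, mm along the optical axis (not along the pixel's ray), 0 where there is no reading.
- camera_model(name): a dict with "K" (3x3 intrinsics, pixels), "R" (3x3) and "t" (3): a world point X has camera coordinates R X + t. Camera axes: x right, y down, z forward; pixel columns grow to the right and rows downward; lengths in mm; the calibration is good to about 2 mm. A picture is of the moment at which its call begins: read the wrist's pose just before it. camera_model takes no time and is no camera call; for the wrist camera it gives the pose at the moment of the call.
- ctrl.finish_job(): hands the job in; it is judged then, once.
Trained networks look in the newest picture that a camera, given by its name, has taken for a name from the list of things; names that differ only in an ending like _2 or _b are one class to them, and where a whole thing is asked for, a point or a joint stands for the part that bears it (a point fixed in the world has none). Each returns a list of dicts, best first, with "score" (0 to 1); they miss things now and then, are a little off and sometimes report something else, mostly with a low value. They report only what shows in the picture. A call takes as long as a camera call. They do not tell look-alikes from the thing itself.
- spotter.regions_of(camera, target): "pixels" (480x640 bool, what is visible of it) and "position" ([column, row] in pixels, amid what is visible of it).
The state is a dict: "t": time; "joint_pos": joint angles; "joint_vel": joint speeds; "effort": joint torques, N m; "eef_pos": TCP position; "eef_rot": TCP orientation; "wrist_force": force on the tool from outside, world axes, zero at the start; "ft_torque": the same for the moment, N m; "opening": finger opening in mm; "grasp_force": force on a finger pad.
Only numpy, scipy, OpenCV 4.12 (cv2) and the standard library are available. Lean on these libraries where they do the work, as an engineer would, in place of code of your own. Each camera call takes 0.05 s, during which the arm holds its last target. There are 200 camera calls.

## Working session

There is one attempt and no reset: what is moved stays moved. The work goes in short steps, Python scripts to look and compute and a tool call to move; the robot and the scene stay as the last step left them, time stands still between calls to the robot, and variables do not carry over. Pictures are saved under pics/ and viewed, at most 10 in all, crops included, and the job is handed in when it is done.

Besides the shell and the picture viewer there is one more tool, called after ">>>" as name(argument=value, ...) on one line, values as JSON. servo_tool: Moves the arm, as the interface text tells. Its arguments: {"type":"object","properties":{"moves":{"type":"array"},"newtons":{"type":"number"}},"required":["moves"]}

```bash
mkdir -p pics; cat > h.py <<'E'
import numpy as np, cv2
from bench import ctrl, camera, camera_model, spotter
def save(n,img): cv2.imwrite('pics/'+n+'.png',img[:,:,::-1])
def cloud(cam,depth):
    m=camera_model(cam);K,R,t=[np.array(m[k]) for k in('K','R','t')]
    v,u=np.mgrid[:480,:640];z=depth
    c=np.stack([(u-K[0,2])/K[0,0]*z,(v-K[1,2])/K[1,1]*z,z],-1)
    return (c-t)@R
E
python3 - <<'E'
from h import *
s=ctrl.get_state();print(s['t'],s['eef_pos'],s['eef_rot'],s['opening'])
for c in('top','scene'):
    im,d=camera(c);save(c,im);P=cloud(c,d)
    for n in('flask_a','cap_a','holder','jar','spice_jar','mill','timer'):
        for r in spotter.regions_of(c,n):
            p=P[r['pixels']&(d>0)]
            if len(p)<5: continue
            print(c,n,round(r['score'],2),np.round(r['position']),p.shape[0],np.round(np.median(p,0)),'x',np.round(np.percentile(p[:,0],[3,97])),'y',np.round(np.percentile(p[:,1],[3,97])),'z',np.round(np.percentile(p[:,2],[3,97])))
E
```

```text
0.0 [ 271.16820643 -590.1182989   230.34503237] [-1.79898632e+02  6.54677215e-03  2.46829283e+01] 85.54469066035728
top flask_a 0.86 [198. 246.] 521 [521. 358.  97.] x [500. 547.] y [349. 379.] z [  1. 152.]
top flask_a 0.81 [463. 273.] 569 [ 467. -173.  101.] x [442. 502.] y [-193. -158.] z [ 10. 151.]
top cap_a 0.87 [186. 206.] 479 [616. 407.  38.] x [595. 638.] y [388. 431.] z [ 3. 43.]
top cap_a 0.81 [182. 241.] 597 [529. 376. 188.] x [508. 550.] y [357. 400.] z [160. 193.]
top cap_a 0.7 [208. 300.] 439 [417. 348.  39.] x [398. 436.] y [330. 372.] z [ 2. 44.]
top cap_a 0.6 [480. 274.] 592 [ 471. -188.  189.] x [451. 492.] y [-211. -168.] z [165. 193.]
top cap_a 0.57 [234. 206.] 469 [611. 298.  38.] x [590. 634.] y [276. 322.] z [ 4. 44.]
top holder 0.85 [283. 268.] 2253 [480. 190.  11.] x [426. 532.] y [137. 242.] z [ 3. 72.]
top spice_jar 0.61 [400. 180.] 343 [660. -55.  94.] x [652. 673.] y [-77. -39.] z [ 18. 108.]
top mill 0.97 [296. 168.] 839 [686. 166. 143.] x [672. 716.] y [145. 190.] z [ 10. 163.]
top timer 0.72 [385. 318.] 932 [377. -24.  37.] x [345. 406.] y [-56.   7.]
[... 687 characters left out ...]
936 [515. 388. 180.] x [507. 546.] y [363. 407.] z [151. 191.]
scene holder 0.68 [307. 294.] 2992 [464. 209.  42.] x [427. 518.] y [146. 249.] z [ 5. 70.]
scene holder 0.42 [424. 282.] 1083 [363.  -7.  33.] x [342. 400.] y [-44.  13.] z [ 1. 51.]
scene jar 0.9 [308. 227.] 1140 [648.  65.  59.] x [637. 688.] y [32. 83.] z [ 5. 94.]
scene jar 0.15 [306. 295.] 3089 [465. 209.  41.] x [426. 520.] y [145. 250.] z [ 3. 70.]
scene spice_jar 0.55 [343. 211.] 853 [662. -48.  61.] x [653. 696.] y [-99. -35.] z [  0. 106.]
scene mill 0.98 [255. 232.] 1520 [683. 182.  76.] x [672. 710.] y [155. 199.] z [  3. 157.]
scene timer 0.56 [423. 281.] 1067 [363.  -7.  33.] x [342. 400.] y [-42.  13.] z [ 3. 51.]
```

View pics/top.png

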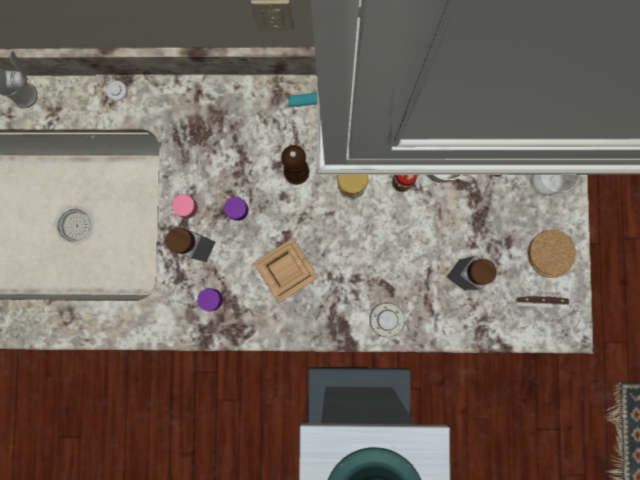

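View pics/scene.png

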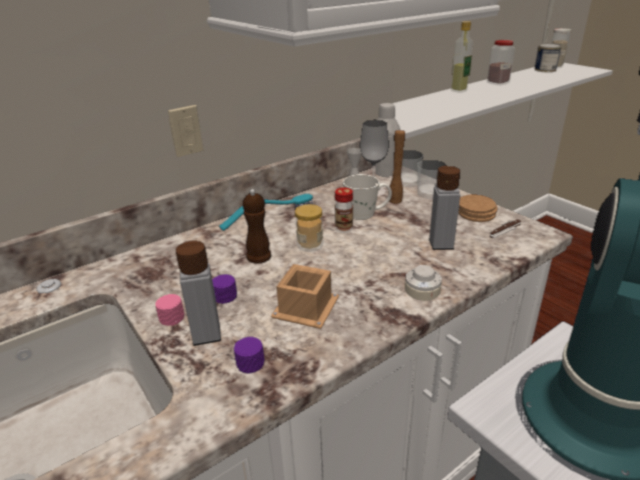

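```bash
python3 - <<'E'
from h import *
im,d=camera('top');P=cloud('top',d)
save('crop',cv2.resize(im[170:320,150:330],None,fx=4,fy=4,interpolation=cv2.INTER_CUBIC)[:600,:720])
# cap tops: circle centre; holder top: min area rect of z 62..76
def reg(x,y,r,z0,z1):
    return (np.hypot(P[...,0]-x,P[...,1]-y)<r)&(P[...,2]>z0)&(P[...,2]<z1)&(d>0)
for nm,a in dict(capL=(528,378,45,183,200),capR=(471,-190,45,183,200),shL=(528,378,60,140,156),hold=(480,190,75,62,78),foot=(480,190,85,4,13)).items():
    q=P[reg(*a)][:,:2].astype(np.float32)
    (c,w,an)=cv2.minAreaRect(q);print(nm,len(q),np.round(c,1),np.round(w,1),round(an,1),cv2.minEnclosingCircle(q))
c='scene';im,d=camera('scene');P=cloud('scene',d)
for nm,a in dict(capL=(528,378,45,183,200),shL=(528,378,60,140,156),sideL=(528,378,60,10,140),sideUp=(528,378,60,80,145),hold=(480,190,75,62,78),foot=(480,190,85,4,13)).items():
    q=P[reg(*a)][:,:2].astype(np.float32)
    (c,w,an)=cv2.minAreaRect(q);print(nm,len(q),np.round(c,1),np.round(w,1),round(an,1),cv2.minEnclosingCircle(q))
E
```

```text
capL 501 [529.8 380.2] [46.5 47. ] 36.4 ((530.3035888671875, 380.1982116699219), 24.273983001708984)
capR 534 [ 472.1 -190.4] [46.8 46.6] 89.7 ((472.1632995605469, -190.3558807373047), 24.270509719848633)
shL 99 [528.5 378.1] [45.4 47.9] 66.7 ((530.765625, 377.3069763183594), 30.540668487548828)
hold 817 [480.5 192.1] [80.1 80.3] 32.8 ((480.27301025390625, 191.543701171875), 55.19704818725586)
foot 1122 [481.7 186.8] [149.9 161.4] 60.9 ((479.776611328125, 189.2503662109375), 84.5633773803711)
capL 437 [529.3 383.9] [48.8 46.8] 27.0 ((530.5321655273438, 382.4891662597656), 25.656970977783203)
shL 299 [528. 384.] [48.9 45.7] 65.1 ((527.828125, 383.74725341796875), 32.251373291015625)
sideL 1890 [527.1 384.9] [50.3 48.9] 66.6 ((528.2031860351562, 383.7232360839844), 33.48542785644531)
sideUp 1031 [527. 385.] [50.3 48.9] 66.5 ((528.339599609375, 383.80926513671875), 33.449344635009766)
hold 791 [481.7 195.9] [82.9 82.9] 33.4 ((481.2135009765625, 195.52574157714844), 56.040557861328125)
foot 635 [481.7 195. ] [104.8 107.8] 32.6 ((478.8235778808594, 195.12913513183594), 70.55923461914062)
```

The top and scene pictures show these candidates for the flask and its cap:
- **Left flask:** brown cap at top (180,240), scene (190,258). This is the target.
- **Right flask:** top (480,272), scene (447,205). Leave it alone.
- **Loose look-alike caps:** pink at top (184,206), purple at (235,208) and (209,300). Not part of the job.

The holder is at top (286,270).

View pics/crop.png

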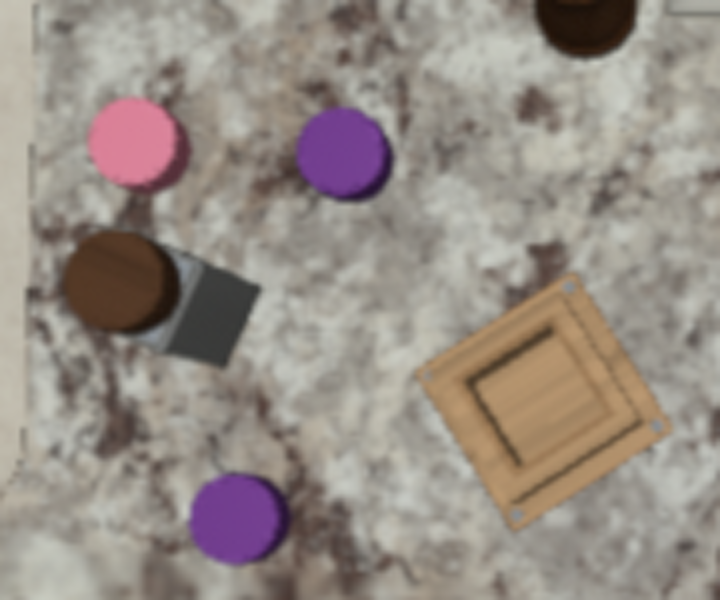

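```bash
cat >> h.py <<'E'
from scipy.spatial.transform import Rotation as Ro
def off(x,y,z,yaw):
    s=ctrl.get_state();R=Ro.from_euler('xyz',s['eef_rot'],degrees=True)
    o=R.inv().apply(np.array([x,y,z])-s['eef_pos'])/1000
    T=Ro.from_euler('xyz',[180,0,yaw],degrees=True)
    w=(R.inv()*T).as_rotvec(degrees=True)
    print((x,y,z,yaw),'offset',np.round(o,4),'turn',np.round(w,2))
E
python3 - <<'E'
from h import *
im,d=camera('top');P=cloud('top',d)
q=P[(d>0)&(P[...,2]>210)&(P[...,0]>250)&(P[...,0]<1100)];print(len(q),q.min(0),np.percentile(q,[1,50],axis=0))
off(271,-590,300,24.7);off(480,-300,320,70);off(540,0,320,110);off(530,200,320,146);off(530,381,320,146)
E
```

```text
64195 [ 597.0194706  -338.19129983  210.00066548] [[ 598.99993726 -286.8823538   219.00413093]
 [ 620.36572734  -25.55175373  740.79868805]]
(271, -590, 300, 24.7) offset [-0.0001 -0.0007 -0.0687] turn [ 0.    0.   -0.02]
(480, -300, 320, 70) offset [ 0.3109 -0.177  -0.0887] turn [  0.     0.   -45.32]
(540, 0, 320, 110) offset [ 0.4907 -0.4245 -0.0887] turn [  0.     0.   -85.32]
(530, 200, 320, 146) offset [ 0.5651 -0.6105 -0.0887] turn [  -0.      0.   -121.32]
(530, 381, 320, 146) offset [ 0.6406 -0.7749 -0.0887] turn [  -0.      0.   -121.32]
```

The crop confirms it: a brown cap on a steel square flask at crop (120,282), with the purple and pink ones loose on the counter. Setting out.

>>> servo_tool(moves=[{"offset":[0,0,-0.05],"turn":[0,0,0],"grip":100},{"offset":[0.05,-0.03,-0.089],"turn":[0,0,-8],"grip":100},{"offset":[0.1,-0.06,-0.089],"turn":[0,0,-16],"grip":100},{"offset":[0.15,-0.09,-0.089],"turn":[0,0,-24],"grip":100},{"offset":[0.2,-0.12,-0.089],"turn":[0,0,-30],"grip":100},{"offset":[0.24,-0.15,-0.089],"turn":[0,0,-36],"grip":100},{"offset":[0.28,-0.18,-0.089],"turn":[0,0,-43],"grip":100},{"offset":[0.3,-0.22,-0.089],"turn":[0,0,-50],"grip":100},{"offset":[0.33,-0.26,-0.089],"turn":[0,0,-57],"grip":100},{"offset":[0.355,-0.3,-0.089],"turn":[0,0,-64],"grip":100},{"offset":[0.38,-0.34,-0.089],"turn":[0,0,-70],"grip":100},{"offset":[0.4,-0.38,-0.089],"turn":[0,0,-76],"grip":100},{"offset":[0.42,-0.42,-0.089],"turn":[0,0,-82],"grip":100},{"offset":[0.44,-0.45,-0.089],"turn":[0,0,-88],"grip":100},{"offset":[0.46,-0.49,-0.089],"turn":[0,0,-95],"grip":100},{"offset":[0.485,-0.53,-0.089],"turn":[0,0,-102],"grip":100},{"offset":[0.51,-0.57,-0.089],"turn":[0,0,-109],"grip":100},{"offset":[0.54,-0.61,-0.089],"turn":[0,0,-116],"grip":100},{"offset":[0.56,-0.645,-0.089],"turn":[0,0,-121],"grip":100},{"offset":[0.58,-0.68,-0.089],"turn":[0,0,-121],"grip":100}])

```text
t: 2.95
eef_pos: [514.6, 271.1, 320.2]
eef_rot: [180.0, -0.0, 145.8]
wrist_force: [1.3, -0.2, -0.7]
opening: 85.5
grasp_force: 0.0
```

```bash
python3 - <<'E'
from h import *
s=ctrl.get_state();print(s['t'],s['joint_pos'],s['eef_pos'],s['eef_rot'])
off(530,381,300,146)
m=camera_model('wrist');R=np.array(m['R']);c=-R.T@np.array(m['t']);print(c,R[2])
E
```

```text
2.95 [  3.77496911  22.38180547 -45.51466974  93.54534682  16.67771572
  71.1219684   10.74604258] [514.64029476 271.09150388 320.22675746] [ 1.79995021e+02 -5.16872465e-03  1.45778737e+02]
(530, 381, 300, 146) offset [0.0491 0.0995 0.0202] turn [ 0.   -0.01 -0.22]
[443.86265898 319.38326789 462.50651029] [ 0.26973944 -0.18278074 -0.9454268 ]
```

>>> servo_tool(moves=[{"offset":[0.025,0.05,0.01],"turn":[0,0,0],"grip":100},{"offset":[0.045,0.09,0.02],"turn":[0,0,0],"grip":100},{"offset":[0.049,0.0995,0.02],"turn":[0,0,0],"grip":100},{"offset":[0.049,0.0995,0.02],"turn":[0,0,0],"grip":100}])

```text
t: 3.35
eef_pos: [528.9, 381.8, 299.3]
eef_rot: [-180.0, -0.1, 145.9]
wrist_force: [-0.1, -0.4, 0.6]
opening: 85.5
grasp_force: 0.0
```

```bash
python3 - <<'E'
from h import *
s=ctrl.get_state();print(s['t'],s['joint_pos'],s['eef_pos'],s['eef_rot'])
im,d=camera('wrist');save('w1',im);P=cloud('wrist',d)
def fit(x,y,r,z0,z1):
    k=(np.hypot(P[...,0]-x,P[...,1]-y)<r)&(P[...,2]>z0)&(P[...,2]<z1)&(d>0)
    q=P[k][:,:2].astype(np.float32)
    if len(q)<20: print('few');return
    c,w,a=cv2.minAreaRect(q);print(len(q),np.round(c,1),np.round(w,1),round(a,1),np.round(np.median(P[k],0)))
fit(530,381,40,180,200);fit(530,381,45,138,156);fit(530,381,45,20,145);fit(481,193,70,62,76)
off(530,381,155,146)
E
```

```text
3.35 [ -9.03689275  30.90740571 -43.81141607  84.94150385  21.71487714
  72.96361578   0.73631055] [528.94875616 381.75852318 299.30302169] [-1.79966230e+02 -1.18222424e-01  1.45905201e+02]
3755 [530.5 379.9] [48.2 47.3] 56.8 [529. 381. 190.]
756 [519.9 384.5] [50.  25.8] 65.9 [512. 393. 147.]
1459 [519.8 384.6] [50.  25.9] 65.8 [509. 391. 108.]
3611 [481.3 191.2] [80.8 81.7] 32.4 [479. 191.  69.]
(530, 381, 155, 146) offset [0.0006 0.0014 0.1448] turn [-0.05 -0.02 -0.24]
```

View pics/w1.png

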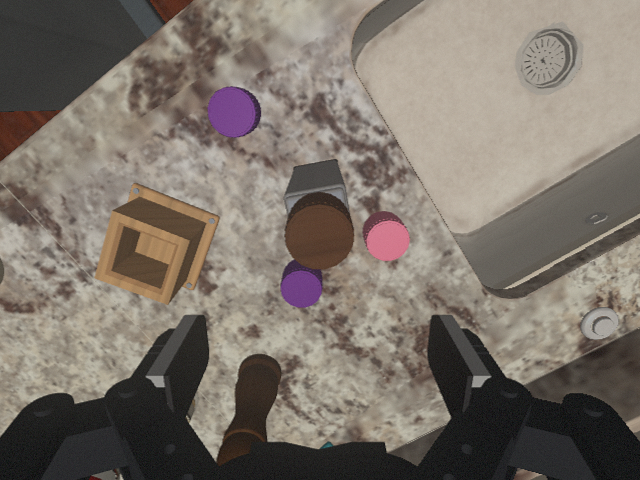

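The wrist view shows the brown cap of the left flask at (320,230), with the holder at (155,255). Both agree with the earlier fit. Descending and gripping the cap.

>>> servo_tool(moves=[{"offset":[0,0,0.05],"turn":[0,0,0],"grip":100},{"offset":[0,0,0.09],"turn":[0,0,0],"grip":100},{"offset":[0,0,0.12],"turn":[0,0,0],"grip":100},{"offset":[0,0.001,0.14],"turn":[0,0,0],"grip":100},{"offset":[0,0.001,0.144],"turn":[0,0,0],"grip":100},{"offset":[0,0.001,0.144],"turn":[0,0,0],"grip":60},{"offset":[0,0.001,0.144],"turn":[0,0,0],"grip":45},{"offset":[0,0.001,0.144],"turn":[0,0,0],"grip":30},{"offset":[0,0.001,0.144],"turn":[0,0,0],"grip":20},{"offset":[0,0.001,0.144],"turn":[0,0,0],"grip":10},{"offset":[0,0.001,0.144],"turn":[0,0,0],"grip":0},{"offset":[0,0.001,0.144],"turn":[0,0,0],"grip":0},{"offset":[0,0.001,0.144],"turn":[0,0,0],"grip":0}], newtons=60)

```text
t: 4.7
eef_pos: [531.8, 380.7, 158.6]
eef_rot: [179.8, 0.1, 145.7]
wrist_force: [1.8, -0.2, 6.3]
opening: 46.4
grasp_force: 62.0
```

```bash
python3 - <<'E'
from h import *
s=ctrl.get_state();print(s['eef_pos'],s['eef_rot'],s['opening'],s['grasp_force'],s['wrist_force'])
off(530,381,265,145.9);off(481,192,265,112.6)
E
```

```text
[531.82513842 380.67750606 158.55129835] [1.79827021e+02 1.09926994e-01 1.45666144e+02] 46.35774642539076 62.04610811546445 [ 1.82154338 -0.21210753  6.25251725]
(530, 381, 265, 145.9) offset [ 0.0015 -0.0004 -0.1065] turn [ 0.17  0.11 -0.23]
(481, 192, 265, 112.6) offset [-0.0647 -0.1841 -0.1069] turn [ 0.2   0.06 33.07]
```

>>> servo_tool(moves=[{"offset":[0,0,-0.01],"turn":[0,0,0],"grip":0},{"offset":[0,0,-0.03],"turn":[0,0,0],"grip":0},{"offset":[0,0,-0.06],"turn":[0,0,0],"grip":0},{"offset":[0,0,-0.09],"turn":[0,0,0],"grip":0},{"offset":[0,0,-0.11],"turn":[0,0,0],"grip":0},{"offset":[0,-0.01,-0.11],"turn":[0,0,3],"grip":0},{"offset":[-0.01,-0.03,-0.11],"turn":[0,0,7],"grip":0},{"offset":[-0.02,-0.06,-0.11],"turn":[0,0,12],"grip":0},{"offset":[-0.033,-0.09,-0.11],"turn":[0,0,18],"grip":0},{"offset":[-0.045,-0.12,-0.11],"turn":[0,0,24],"grip":0},{"offset":[-0.055,-0.15,-0.11],"turn":[0,0,29],"grip":0},{"offset":[-0.061,-0.172,-0.11],"turn":[0,0,32],"grip":0},{"offset":[-0.064,-0.181,-0.11],"turn":[0,0,33],"grip":0},{"offset":[-0.0645,-0.184,-0.11],"turn":[0,0,33.2],"grip":0},{"offset":[-0.0645,-0.184,-0.11],"turn":[0,0,33.2],"grip":0},{"offset":[-0.0645,-0.184,-0.11],"turn":[0,0,33.2],"grip":0}])

```text
t: 6.3
eef_pos: [480.3, 193.2, 266.4]
eef_rot: [180.0, -0.1, 112.6]
wrist_force: [0.9, -0.2, -3.3]
opening: 46.7
grasp_force: 63.0
```

```bash
cat >> h.py <<'E'
def look():
    s=ctrl.get_state();print(s['t'],s['eef_pos'],s['eef_rot'],s['opening'],s['wrist_force'],s['joint_pos'])
    out=[]
    for c in ('scene','wrist','top'):
        im,d=camera(c);save(c+'_%d'%(s['t']*100),im);P=cloud(c,d);x,y,z=s['eef_pos']
        near=(np.hypot(P[...,0]-x,P[...,1]-y)<75)&(d>0);Z=P[...,2]
        for nm,z0,z1,r in(('flask',z-150,z-13,42),('fl.up',z-50,z-13,42),('fl.mid',z-100,z-50,42),('fl.low',z-150,z-100,42),('hold',62,76,75)):
            k=near&(Z>z0)&(Z<z1)&(np.hypot(P[...,0]-x,P[...,1]-y)<r)&((Z>80)|(nm=='hold'));q=P[k][:,:2].astype(np.float32)
            if len(q)>60:
                cc,w,a=cv2.minAreaRect(q);print(c,nm,len(q),np.round(cc,1),np.round(w,1),round(a,1),np.round([Z[k].min(),Z[k].max()]))
E
python3 - <<'E'
from h import *
look()
E
ls pics
```

```text
6.3 [480.31053856 193.19228325 266.39186256] [ 1.79965069e+02 -5.70627533e-02  1.12608936e+02] 46.6503337697828 [ 0.88972513 -0.16340332 -3.31922111] [  7.23883854  16.34992012 -38.76449715 106.08316402  11.51255904
  61.48058074 -13.31440998]
scene flask 2452 [463.8 200.8] [67.5 38.1] 75.1 [116. 253.]
scene fl.up 746 [464.3 201. ] [66.8 37.2] 75.1 [216. 253.]
scene fl.mid 889 [463.4 200.8] [67.4 35.2] 75.2 [166. 216.]
scene fl.low 817 [462.8 201.4] [66.6 35.8] 74.4 [116. 166.]
scene hold 675 [481.5 195.3] [82.3 85. ] 33.6 [62. 72.]
wrist flask 6295 [473.  203.8] [50.  29.1] 31.7 [117. 253.]
wrist fl.up 3366 [473.  203.9] [50.1 28.9] 31.3 [216. 253.]
wrist fl.mid 1882 [466.4 215.4] [48.9  4.1] 28.9 [166. 216.]
wrist fl.low 1047 [466.3 215.5] [48.7  4.1] 28.6 [117. 166.]
wrist hold 2516 [480.7 193.5] [80.1 80.2] 32.7 [62. 72.]
top hold 164 [496.3 161.5] [73.2 11.6] 32.9 [62. 74.]
crop.png
scene.png
scene_630.png
top.png
top_630.png
w1.png
wrist_630.png
```

```bash
cat >> h.py <<'E'
from scipy.optimize import least_squares
def sqfit(Q,side,g):
    def f(p):
        a=np.radians(p[2]);c,s=np.cos(a),np.sin(a);e=Q[:,:2]-p[:2]
        u=np.abs(np.stack([e@[c,s],e@[-s,c]],1));return u.max(1)-side/2
    r=least_squares(f,g,loss='soft_l1',f_scale=1.0);return np.round(r.x,1),round(np.median(np.abs(r.fun)),2)
def faces(ztop=13):
    s=ctrl.get_state();x,y,z=s['eef_pos']
    for c in('scene','wrist'):
        im,d=camera(c);P=cloud(c,d);D=np.hypot(P[...,0]-x,P[...,1]-y);Z=P[...,2]
        for nm,z0,z1,r,w in(('flask',max(z-150,80),z-18,42,50),('up',max(80,z-60),z-18,42,50),('low',max(z-150,80),z-110,42,50),('holder',15,60,60,80)):
            q=P[(d>0)&(D<r)&(Z>z0)&(Z<z1)]
            if len(q)>60: print(c,nm,len(q),*sqfit(q,w,[481,193,32]))
E
python3 - <<'E'
from h import *
faces()
E
```

```text
scene flask 2351 [480.4 195.3  31.5] 0.64
scene up 829 [480.6 195.3  31.5] 0.67
scene low 644 [480.2 195.2  31.4] 0.61
scene holder 1404 [481.5 195.2  33.1] 1.19
wrist flask 5773 [478.3 193.1  31.7] 0.25
wrist up 3332 [478.4 193.   31.7] 0.37
wrist low 791 [479.3 194.1  31.5] 0.12
wrist holder 578 [482.1 194.2  32.7] 0.08
```

View pics/wrist_630.png

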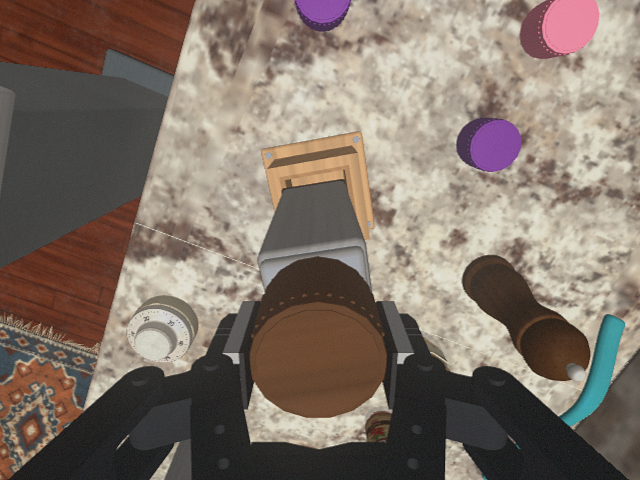

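The wrist view shows the flask hanging upright from the cap (320,360), over the socket mouth (315,178). Lining up by about 1.6 mm and 1.3°, then lowering in.

>>> servo_tool(moves=[{"offset":[-0.0003,0.0016,0.01],"turn":[0,0,-1.3],"grip":0},{"offset":[-0.0003,0.0016,0.025],"turn":[0,0,-1.3],"grip":0},{"offset":[-0.0003,0.0016,0.034],"turn":[0,0,-1.3],"grip":0},{"offset":[-0.0003,0.0016,0.039],"turn":[0,0,-1.3],"grip":0},{"offset":[-0.0003,0.0016,0.043],"turn":[0,0,-1.3],"grip":0},{"offset":[-0.0003,0.0016,0.047],"turn":[0,0,-1.3],"grip":0},{"offset":[-0.0003,0.0016,0.051],"turn":[0,0,-1.3],"grip":0},{"offset":[-0.0003,0.0016,0.055],"turn":[0,0,-1.3],"grip":0},{"offset":[-0.0003,0.0016,0.055],"turn":[0,0,-1.3],"grip":0}])

```text
t: 7.45
eef_pos: [481.1, 191.6, 210.1]
eef_rot: [-179.9, -0.0, 113.8]
wrist_force: [-0.0, 0.0, -2.8]
opening: 46.4
grasp_force: 63.9
```

>>> servo_tool(moves=[{"offset":[0,0,0.005],"turn":[0,0,0],"grip":0},{"offset":[0,0,0.012],"turn":[0,0,0],"grip":0},{"offset":[0,0,0.019],"turn":[0,0,0],"grip":0},{"offset":[0,0,0.026],"turn":[0,0,0],"grip":0},{"offset":[0,0,0.032],"turn":[0,0,0],"grip":0},{"offset":[0,0,0.036],"turn":[0,0,0],"grip":0},{"offset":[0,0,0.039],"turn":[0,0,0],"grip":0},{"offset":[0,0,0.042],"turn":[0,0,0],"grip":0},{"offset":[0,0,0.042],"turn":[0,0,0],"grip":0}])

```text
t: 8.35
eef_pos: [482.1, 192.2, 169.4]
eef_rot: [180.0, 0.0, 113.8]
wrist_force: [-0.5, -0.3, -0.6]
opening: 46.5
grasp_force: 64.2
```

>>> servo_tool(moves=[{"offset":[0,0,0.002],"turn":[0,0,0],"grip":0},{"offset":[0,0,0.002],"turn":[0,0,0],"grip":0},{"offset":[0,0,0.002],"turn":[0,0,0],"grip":0}])

```text
t: 8.65
eef_pos: [482.5, 192.4, 168.5]
eef_rot: [179.9, 0.0, 113.8]
wrist_force: [-1.2, -1.0, 6.0]
opening: 46.5
grasp_force: 64.8
```

```bash
python3 - <<'E'
from h import *
s=ctrl.get_state();print(s['joint_pos'],s['wrist_force'],s['ft_torque'],s['eef_pos'])
faces()
for c in('scene','wrist'):
    im,d=camera(c);P=cloud(c,d);k=(d>0)&(np.hypot(P[...,0]-481,P[...,1]-193)<35)&(P[...,2]>150)&(P[...,2]<168)
    print(c,k.sum(),np.percentile(P[k][:,2],[10,50,75,90,95]) if k.sum() else '')
E
```

```text
[  4.11837718  23.53570943 -36.10812789 111.50881107  17.84235618
  50.40012623 -17.44923134] [-1.19140609 -1.01809005  6.03744192] [-0.17364087  0.34146818  0.0437536 ] [482.45133827 192.43059364 168.50455577]
scene flask 1121 [482.4 195.1  32. ] 0.63
scene up 692 [482.5 195.   31.9] 0.61
scene holder 1026 [482.2 194.6  32.7] 0.57
wrist flask 3940 [480.7 193.3  32.3] 0.17
wrist up 2869 [480.7 193.4  32.3] 0.19
wrist holder 1304 [479.6 192.5  32.7] 0.09
scene 284 [151.2919244  157.51493824 161.70159617 165.17494112 166.88232468]
wrist 2721 [150.97379129 158.1545098  159.99006996 165.21583394 166.72437883]
```

The flask is home: 6 N under a light push, shoulder at 160 mm. Now trying anticlockwise gently.

>>> servo_tool(moves=[{"offset":[0,0,-0.002],"turn":[0,0,0],"grip":0},{"offset":[0,0,-0.002],"turn":[0,0,-3],"grip":0},{"offset":[0,0,-0.002],"turn":[0,0,-6],"grip":0},{"offset":[0,0,-0.002],"turn":[0,0,-9],"grip":0},{"offset":[0,0,-0.002],"turn":[0,0,-12],"grip":0},{"offset":[0,0,-0.002],"turn":[0,0,-14],"grip":0},{"offset":[0,0,-0.002],"turn":[0,0,-14],"grip":0}])

```text
t: 9.55
eef_pos: [482.1, 192.1, 169.4]
eef_rot: [180.0, 0.0, 127.8]
wrist_force: [0.6, -0.0, -0.2]
opening: 46.4
grasp_force: 64.2
```

```bash
python3 - <<'E'
from h import *
s=ctrl.get_state();print(s['joint_pos'],s['wrist_force'],s['ft_torque'],s['eef_pos'],s['eef_rot'])
faces()
E
```

```text
[  6.60083599  24.2809303  -39.26239907 111.34116368  19.54898477
  51.04469052  -4.89281353] [ 0.55442137 -0.03819947 -0.17964841] [ 0.02360827 -0.04028643  0.00336886] [482.06108652 192.09888244 169.44000934] [1.79967665e+02 2.13375402e-03 1.27771618e+02]
scene flask 1148 [482.4 194.9  32.5] 0.67
scene up 706 [482.5 194.9  32.5] 0.67
scene holder 1040 [482.2 194.6  32.9] 0.58
wrist flask 4175 [481.6 193.8  32.2] 0.21
wrist up 3083 [481.5 193.7  32.3] 0.25
wrist holder 1305 [482.9 194.5  32.7] 0.1
```

Turning 14° met no torque and the flask stayed still, so this cap loosens anticlockwise. Going on to about 82°.

>>> servo_tool(moves=[{"offset":[0,0,0],"turn":[0,0,-5],"grip":0},{"offset":[0,0,0],"turn":[0,0,-11],"grip":0},{"offset":[0,0,0],"turn":[0,0,-17],"grip":0},{"offset":[0,0,0],"turn":[0,0,-23],"grip":0},{"offset":[0,0,0],"turn":[0,0,-29],"grip":0},{"offset":[0,0,0],"turn":[0,0,-35],"grip":0},{"offset":[0,0,0],"turn":[0,0,-41],"grip":0},{"offset":[0,0,0],"turn":[0,0,-47],"grip":0},{"offset":[0,0,0],"turn":[0,0,-53],"grip":0},{"offset":[0,0,0],"turn":[0,0,-58],"grip":0},{"offset":[0,0,0],"turn":[0,0,-63],"grip":0},{"offset":[0,0,0],"turn":[0,0,-66],"grip":0},{"offset":[0,0,0],"turn":[0,0,-68],"grip":0},{"offset":[0,0,0],"turn":[0,0,-68],"grip":0}])

```text
t: 11.05
eef_pos: [481.9, 192.1, 169.3]
eef_rot: [180.0, 0.0, -164.3]
wrist_force: [0.6, 0.4, 0.3]
opening: 46.6
grasp_force: 64.3
```

```bash
python3 - <<'E'
from h import *
s=ctrl.get_state();print(s['joint_pos'],s['wrist_force'],s['ft_torque'],s['eef_rot'])
faces()
E
```

```text
[ 17.65460179  30.0063309  -54.70276069 110.75406205  29.97980307
  54.74316141  54.2564659 ] [0.60551467 0.42661495 0.26854662] [ 0.06077813 -0.05066161  0.00316247] [ 1.79989693e+02  6.95037386e-03 -1.64252166e+02]
scene flask 1139 [482.1 194.7  32.4] 0.64
scene up 696 [482.1 194.8  32.5] 0.67
scene holder 1028 [482.3 194.6  32.9] 0.58
wrist flask 4017 [481.4 192.7  32.4] 0.19
wrist up 2983 [481.4 192.8  32.4] 0.23
wrist holder 1281 [485.4 186.8  32.2] 0.21
```

Turned 82° with no torque. Testing a small lift before the full one.

>>> servo_tool(moves=[{"offset":[0,0,-0.003],"turn":[0,0,0],"grip":0},{"offset":[0,0,-0.007],"turn":[0,0,0],"grip":0},{"offset":[0,0,-0.012],"turn":[0,0,0],"grip":0},{"offset":[0,0,-0.012],"turn":[0,0,0],"grip":0}])

```text
t: 11.55
eef_pos: [482.3, 192.4, 182.2]
eef_rot: [-180.0, 0.1, -164.2]
wrist_force: [1.0, 0.7, 0.3]
opening: 46.7
grasp_force: 64.3
```

```bash
python3 - <<'E'
from h import *
im,d=camera('scene');save('lift',cv2.resize(im[150:350,200:440],None,fx=3,fy=3))
E
```

```text
(no output)
```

View pics/lift.png

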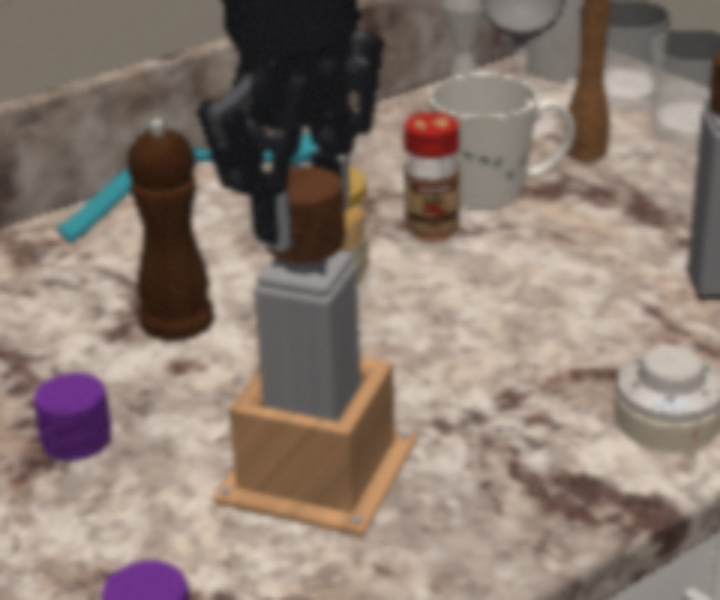

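The crop shows the cap (315,215) clear of the shoulder with the neck visible (315,262), and the flask still seated. Lifting to about 100 mm above where it sat.

>>> servo_tool(moves=[{"offset":[0,0,-0.008],"turn":[0,0,0],"grip":0},{"offset":[0,0,-0.018],"turn":[0,0,0],"grip":0},{"offset":[0,0,-0.032],"turn":[0,0,0],"grip":0},{"offset":[0,0,-0.05],"turn":[0,0,0],"grip":0},{"offset":[0,0,-0.068],"turn":[0,0,0],"grip":0},{"offset":[0,0,-0.08],"turn":[0,0,0],"grip":0},{"offset":[0,0,-0.087],"turn":[0,0,0],"grip":0},{"offset":[0,0,-0.087],"turn":[0,0,0],"grip":0},{"offset":[0,0,-0.087],"turn":[0,0,0],"grip":0},{"offset":[0,0,-0.087],"turn":[0,0,0],"grip":0}])

```text
t: 12.6
eef_pos: [481.4, 191.7, 267.5]
eef_rot: [-180.0, -0.1, -164.2]
wrist_force: [-0.1, -0.1, -1.0]
opening: 46.4
grasp_force: 64.2
```

```bash
python3 - <<'E'
from h import *
s=ctrl.get_state();print(s['t'],s['eef_pos'],s['opening'],s['grasp_force'],np.abs(s['joint_vel']).max())
im,d=camera('scene');save('end',cv2.resize(im[100:350,180:480],None,fx=2,fy=2));P=cloud('scene',d)
k=(d>0)&(np.hypot(P[...,0]-482,P[...,1]-194)<42)&(P[...,2]>80)&(P[...,2]<145)
print(sqfit(P[k],50,[481,193,32]))
E
```

```text
12.6 [481.44801511 191.74140596 267.54023622] 46.3664833996575 64.23736760392785 0.1908548198023577
(array([482.3, 195. ,  32.3]), np.float64(0.63))
```

View pics/end.png

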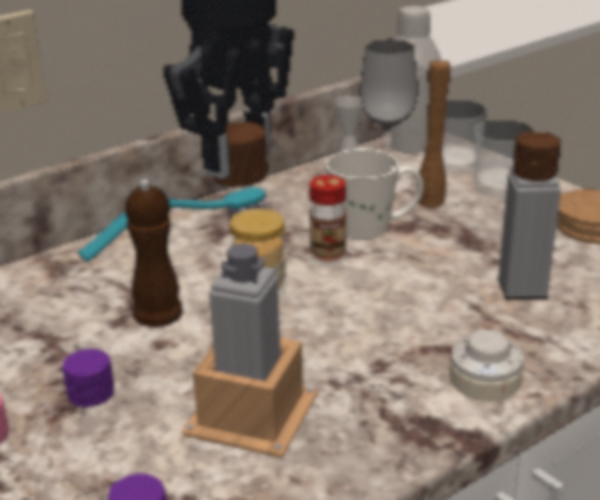

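The cap is held at (243,152), the bare flask neck shows at (243,262) with the flask seated in the holder, and everything else is undisturbed. Handing in.

```bash
python3 -c "
from bench import ctrl
print(ctrl.finish_job())"
```

```text
the job is handed in; nothing more can be done
None
```

I handed the job in at about 12.7 s: the left flask stands home in the holder, and its cap (it loosened anticlockwise) is still held about 10 cm above where it sat, with nothing else visibly disturbed; the hand-in call returned no verdict.

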